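# Tip a power supply onto its side over the edge of a service pad

### The arm

A 7-joint arm with a two-finger parallel gripper is mounted at the origin on a cart in front of the work surface, level with it; the furniture and walls round the work are solid. World frame = base frame: x ahead of the robot, y to its left, z up, the work surface at z = 0. Lengths are in m, angles in degrees, forces in N, time in s.
With the tool pointing down it reaches from about 0.425 to 0.875 m from the base axis. Payload 4.7 kg.
Tool frame: the origin (TCP) lies midway between the tips of the shut fingers; the grasp point (between the pads) lies 19 mm behind it; z points along the fingers, y is the line along which they close (so a half turn about z gives the same grasp; the last joint's range is limited). The gripper opens to 87 mm and grips with 3 to 60 N. Pads are 19 mm wide; open, the fingers measure 117 mm over their backs; the gripper's body (75 mm by 190 mm) begins 51 mm behind the grasp point.
Start: joints at [-71.729, 18.392, -4.016, 83.108, 1.295, 78.541, -3.26], TCP at [0.195, 0.62, 0.223] pointing down, gripper open.
Joint ranges: [-163.93, 163.93], [-17.29, 119.83], [-79.2, 71.16], [3.27, 140.29], [-89.18, 269.18], [5.43, 117.66], [-154.24, 154.24]. Speed limits (degrees/s): [147.25, 147.25, 180, 180, 180, 180, 180].

### API

Orientations are given as [roll, pitch, yaw] about the fixed x, y, z axes, in that order (R = Rz(yaw) Ry(pitch) Rx(roll)).
In Python, from cell import env, viewer, boxes_of, masks_of gives the robot as it stands. The module is installed in compiled form; this text tells all that it offers.
- The arm moves only by the tool apply_moves, never from a script. Its argument "moves" is a list of rows, each a list of 7 numbers: the shift along the tool's x, y, z scaled (see below), then the turn, a rotation vector about the tool's x, y, z scaled (see below), then the opening, from 0 (shut) to 1 (fully open). A call has 1 to 20 rows; each row is the pose to reach, as a shift and turn from the pose commanded when the call began, along the tool's axes at that moment; what a row does not reach only later rows make up. The controller multiplies each number of a shift by 0.2 m and each number of a turn by 1.5 rad. A row lasts 1/10 s, in which the tool goes at most 50 mm and 8.59 degrees, less where a joint would pass 70% of its speed; a pose out of reach is approached as far as the arm can. A call with a number of a shift or a turn outside -1 to 1 is refused whole. A call with a gripper value outside its range is refused whole. The fingers move at their own pace and stop on an object; "grip_force" is the grip in N (left out, the last holds). Time passes only in rows, so rows that repeat a pose let the fingers close. It gives the time, the measured TCP pose, the force, the opening and the grip force at its end, in the units of the state.
- env.get_obs(): the state, without advancing time (a new reading comes with each control period).
- viewer.read_camera(name): name is "scene" or "side" or "wrist"; returns the picture (420x560x3 uint8, red, green, blue); there is no depth.
- viewer.get_calibration(name): a dict with "fov_y" (degrees; the focal length in pixels is half the picture's height over the tangent of half this angle, whatever the lens; pixels are square), "cx", "cy" (the principal point, pixels), "position" and "orientation" of the camera in the world. Camera axes: x right, y up, looking along -z (the intrinsics and any distortion apply to the point x, -y, -z); pixel columns grow to the right and rows downward; lengths in m; the calibration is good to about 2 mm. The wrist camera is an equidistant fisheye: a pixel r from the principal point sees the ray r / f radians off the axis. A picture is of the moment at which its call begins: read the wrist's pose just before it. get_calibration takes no time and is no camera call; for the wrist camera it gives the pose at the moment of the call.
- env.sign_off(): hands the job in; it is judged then, once.
Trained networks look in the newest picture that a camera, given by its name, has taken for a name from the list of things; names that differ only in an ending like _2 or _b are one class to them, and where a whole thing is asked for, a point or a joint stands for the part that bears it (a point fixed in the world has none). Each returns a list of dicts, best first, with "conf" (0 to 1); they miss things now and then, are a little off and sometimes report something else, mostly with a low value. They report only what shows in the picture. A call takes as long as a camera call. They do not tell look-alikes from the thing itself.
- boxes_of(camera, target): "location" ([column, row] in pixels, amid what is visible of it).
- masks_of(camera, target): "pixels" (420x560 bool, what is visible of it) and "location" ([column, row] in pixels, amid what is visible of it).
The state is a dict: "time_s": time; "qpos": joint angles; "joint_velocities": joint speeds; "effort": joint torques, N m; "tool_pos": TCP position; "tool_rot": TCP orientation; "force": force on the tool from outside, world axes, zero at the start; "wrist_torque": the same for the moment, N m; "grip_width": finger opening in m; "grasp_force": force on a finger pad.
Only numpy, scipy, OpenCV 4.12 (cv2) and the standard library are available. Lean on these libraries where they do the work, as an engineer would, in place of code of your own. Each camera call takes 0.05 s, during which the arm holds its last target. There are 200 camera calls.

### The job

The power supply standing on the bench must be opened, so it has to lie on the service pad with its screwed cover plate upward. Slide it upright up to the steel front edge of the pad, then push it over so that it pivots over that edge and comes to lie flat and steady on the pad, roughly square to it, and leave it there; its foot may overhang the front edge, but it must not overhang the sides. Leave the capacitor, the heat sink and the toroid choke where they are.

Things in the scene. Friction and masses are not known exactly. Their poses are not given: they have to be found in the camera images.
- supply: grey power supply case, 76 (x) x 100 (y) x 140 (z) mm, 0.55 to 0.95 kg, loose, standing upright 20 to 60 mm short of the pad edge, up to 12 degrees off square. Origin: centre of its 76 x 100 mm foot; z runs from foot to top; x points roughly to the pad. The -x face, turned away from the pad, carries the nearly flush metal cover plate with four screws. Too thick for most grippers: push it
- supply_middle (a point): the middle (and centre of mass) of the power supply case, 70 mm above its foot, axes as the case. Pushed within 30 mm of the bench the case slides without tipping
- service_pad: fixed pad on the bench: black rubber slab, y from -100 to 100 mm, x from 0 to 165 mm, top 20 mm above the bench; its front 8 mm is a steel strip flush with the rubber. Aluminium lip at the far end, x 165 to 173, 34 mm high. Origin: on the bench below the middle of the front edge; x runs from that edge over the pad, the way the case is to be pushed and tipped; z up
- pad_edge (a point): middle of the pad's steel front edge, 20 mm above the bench, axes as the pad. With its foot against this edge the case tips when pushed level about 110 mm above the bench with 3 to 8 N, and falls over by itself once tilted some 40 degrees; it then lies with its upper face 96 mm above the bench and its foot 40 to 55 mm short of the edge (its middle 15 to 30 mm past it), which is steady and good enough
- capacitor: bystander: black can capacitor lying on the bench beside the pad, 36 x 59 x 36 mm, origin at the centre of its underside
- heat_sink: bystander: finned heat sink beside the work, 42 x 60 x 26 mm, origin at the centre of its underside
- toroid: bystander: green ring choke, 48 mm across, 16 mm high, on the bench past the far end of the pad, origin at the centre of its underside
There are look-alikes about, which are no part of the job. What is shaped like the supply but orange is not meant.

How it is judged (in metres and radians):
On the way:
1. the supply, still upright, has been slid up to the front edge of the pad (its middle within 50 mm of the edge) (x of supply_middle in the frame of service_pad between -0.05 and -0.025 m and angle between supply's own z axis and vertical below 0.12 rad), for 0.2 s.
At the end, for the whole second after the job is handed in: The supply lies still and flat on the pad (within 0.1 rad), cover plate up, its middle 53 to 63 mm above the bench, 10 to 110 mm past the front edge and within 50 mm of the pad's centre line, its long axis within 0.3 rad of the pad's x axis (angle between supply's own x axis and vertical above 3.0416 rad and x of supply_middle in the frame of service_pad between 0.01 and 0.11 m and y of supply_middle in the frame of service_pad between -0.05 and 0.05 m and z of supply_middle in the frame of service_pad between 0.053 and 0.063 m and angle between the z axis of supply and the x axis of service_pad, either way round below 0.3 rad and linear speed of supply below 0.02 m/s); the robot touches nothing.
It fails at once if capacitor is moved more than 30 mm (distance of capacitor from where it was at the start of the episode above 0.03 m).
It fails at once if heat sink is moved more than 30 mm (distance of heat_sink from where it was at the start of the episode above 0.03 m).
It fails at once if toroid is moved more than 30 mm (distance of toroid from where it was at the start of the episode above 0.03 m).
It also fails if it takes over 43 s, if anything falls off the work surface, if the arm or the gripper's body presses on something with over 40 N, if the wrist force passes 120 N, or if a joint passes its speed limit or range.

## Working session

There is one attempt and no reset: what is moved stays moved. The work goes in short steps, Python scripts to look and compute and a tool call to move; the robot and the scene stay as the last step left them, time stands still between calls to the robot, and variables do not carry over. Pictures are saved under pics/ and viewed, at most 10 in all, crops included, and the job is handed in when it is done.

Besides the shell and the picture viewer there is one more tool, called after "Call:" as name(argument=value, ...) on one line, values as JSON. apply_moves: Moves the arm, as the interface text tells. Shifts and turns lie within -1 to 1; 1 stands for 0.2 m of shift or 1.5 rad of turn. Its arguments: {"type":"object","properties":{"moves":{"type":"array","items":{"type":"array","items":{"type":"number","minimum":-1,"maximum":1}}},"grip_force":{"type":"number"}},"required":["moves"]}

```bash
mkdir -p pics
cat > h.py <<'E'
import numpy as np, cv2
from scipy.spatial.transform import Rotation as R
from cell import env, viewer, boxes_of, masks_of
def cal(n):
    c=viewer.get_calibration(n); return c
E
python3 - <<'E'
from h import *
for n in ("scene","side"):
    im=viewer.read_camera(n); cv2.imwrite(f"pics/{n}0.png",im[:,:,::-1])
    print(n,viewer.get_calibration(n))
    for t in ("supply","service_pad","capacitor","heat_sink","toroid"):
        print(t,[(np.round(d["location"]),round(d["conf"],2)) for d in boxes_of(n,t)])
print(env.get_obs())
E
```

```text
scene {'fov_y': 49.50909536682993, 'cx': 275.4026176342447, 'cy': 211.3245929487111, 'position': array([ 0.07179292, -0.60807777,  0.70702033]), 'orientation': array([ 50.98826854,  -1.21769259, -42.52388493])}
supply [(array([224., 194.]), 0.8), (array([251., 149.]), 0.76)]
service_pad [(array([278., 257.]), 0.62)]
capacitor [(array([208., 268.]), 0.87)]
heat_sink [(array([300., 200.]), 0.83), (array([208., 266.]), 0.28)]
toroid []
side {'fov_y': 55.92111584421294, 'cx': 285.7028589643536, 'cy': 211.20494692722983, 'position': array([ 0.49005523, -0.74116419,  0.54070419]), 'orientation': array([56.347079  , -1.19125038, -6.45067241])}
supply [(array([324., 166.]), 0.74), (array([268., 188.]), 0.73)]
service_pad [(array([282., 254.]), 0.76)]
capacitor [(array([212., 233.]), 0.54)]
heat_sink [(array([353., 216.]), 0.87)]
toroid [(array([295., 303.]), 0.59)]
{'time_s': 0.6, 'qpos': array([-71.7301878 ,  18.38994815,  -4.01641857,  83.10539955,
         1.29488   ,  78.54205228,  -3.26105362]), 'joint_velocities': array([ 0.04242366, -0.02999547, -0.03102545, -0.00020058, -0.06602276,
       -0.12118797,  0.00686787]), 'effort': array([ 8.50175347e-04, -4.90798259e+01, -4.01990460e-01, -3.12612891e+01,
       -6.35758205e-02,  3.40190576e-02,  2.49186076e-05]), 'tool_pos': array([0.19508038, 0.62006848, 0.22262786]), 'tool_rot': array([1.79992274e+02, 2.49275891e-03, 1.62538161e+02]), 'force': array([0.05343104, 0.61062089, 0.60015435]), 'wrist_torque': array([-0.00799913, -0.02303446,  0.00641267]), 'grasp_force': 0.0, 'grip_width': 0.08685379369820727}
```

View pics/scene0.png

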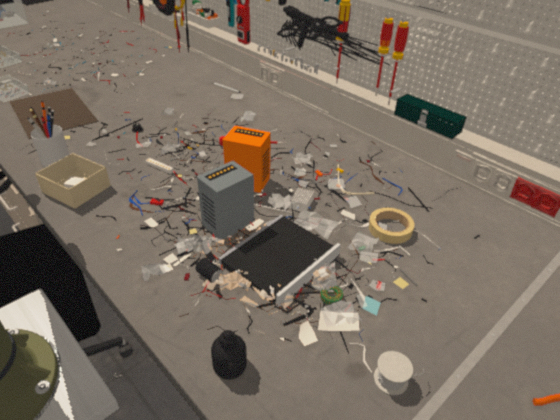

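View pics/side0.png

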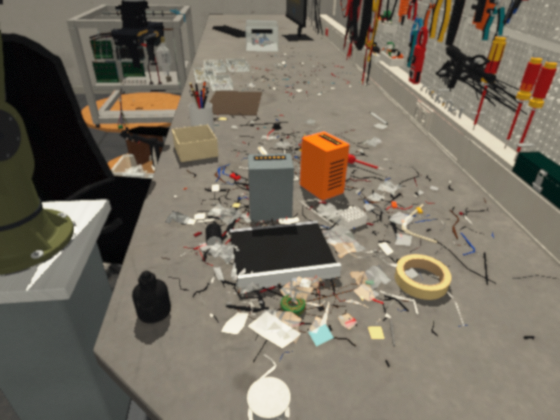

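The grey supply stands at scene (226,197) and side (271,187). The orange look-alike is just behind it and to the right, and the pad is in front at scene (280,255). Next I'll fit poses to the masks.

```bash
cat >> h.py <<'E'
def proj(n,P,c=None):
    c=c or viewer.get_calibration(n)
    Rm=R.from_euler('xyz',c["orientation"],degrees=True).as_matrix()
    p=(np.atleast_2d(P)-c["position"])@Rm
    f=210/np.tan(np.radians(c["fov_y"]/2))
    return np.c_[c["cx"]+f*p[:,0]/-p[:,2], c["cy"]-f*p[:,1]/-p[:,2]]
def box(x0,x1,y0,y1,z0,z1):
    return np.array([[x,y,z] for x in(x0,x1) for y in(y0,y1) for z in(z0,z1)],float)
def place(B,p): return B@R.from_euler('z',p[2],degrees=True).as_matrix().T+[p[0],p[1],0]
def sil(n,Bs,p,c):
    m=np.zeros((420*4,560*4),np.uint8)
    for B in Bs:
        cv2.fillConvexPoly(m,cv2.convexHull(np.round(proj(n,place(B,p),c)*4+1.5).astype(np.int32)),255)
    return cv2.resize(m,(560,420),interpolation=cv2.INTER_AREA)/255.
def fit(masks,Bs,p0,occ={}):
    from scipy.optimize import minimize
    cs={n:viewer.get_calibration(n) for n in masks}
    def cost(p):
        t=0
        for n,m in masks.items():
            w=1-occ.get(n,np.zeros((420,560)))
            s=sil(n,Bs,p,cs[n]); t+=(np.abs(s-m)*w).sum()/m.sum()
        return t
    r=minimize(cost,p0,method='Nelder-Mead',options=dict(initial_simplex=np.array([p0]*4)+np.vstack([np.zeros(3),np.diag([.03,.03,10])]),xatol=1e-4,fatol=1e-5))
    return r.x,r.fun
def back(n,uv,z):
    c=viewer.get_calibration(n); Rm=R.from_euler('xyz',c["orientation"],degrees=True).as_matrix()
    f=210/np.tan(np.radians(c["fov_y"]/2))
    d=Rm@np.array([(uv[0]-c["cx"])/f,-(uv[1]-c["cy"])/f,-1]); return c["position"]+d*(z-c["position"][2])/d[2]
SUP=[box(-.038,.038,-.05,.05,0,.14)]
PAD=[box(0,.165,-.1,.1,0,.02),box(.165,.173,-.1,.1,0,.034)]
E
python3 - <<'E'
from h import *
ims={n:viewer.read_camera(n) for n in("scene","side")}
S={};O={};P={}
for n in ims:
    for d in masks_of(n,"supply"):
        px=ims[n][d["pixels"]].mean(0); print(n,px.round(),d["conf"],d["pixels"].sum())
        if d["conf"]>.4:
            (O if px[0]>px[2]*1.6 else S)[n]=d["pixels"].astype(float)
    P[n]=masks_of(n,"service_pad")[0]["pixels"].astype(float)
    for t,z in(("capacitor",.018),("heat_sink",.013),("toroid",.008)):
        print(t,[(back(n,d["location"],z).round(3),round(d["conf"],2)) for d in boxes_of(n,t)])
c0=back("side",[271,187],.07)
s,fs=fit(S,SUP,[c0[0],c0[1],-90]); print("sup",s,fs)
o,fo=fit(O,SUP,[*back("side",[325,166],.07)[:2],-75],S); print("orange",o,fo)
p0=back("side",[284,232],.02)
p,fp=fit(P,PAD,[p0[0],p0[1],-90],S); print("pad",p,fp)
for n in ims:
    im=ims[n][:,:,::-1].copy()
    for q,Bs in((s,SUP),(o,SUP),(p,PAD)):
        for B in Bs: cv2.polylines(im,[cv2.convexHull(proj(n,place(B,q)).astype(np.int32))],1,(0,0,255) )
    cv2.imwrite(f"pics/fit_{n}.png",im)
a=cv2.imread("pics/fit_scene.png")[110:330,120:380];b=cv2.imread("pics/fit_side.png")[110:330,150:410]
cv2.imwrite("pics/fit.png",cv2.resize(np.hstack([a,b]),(780,330)))
a=np.radians(p[2]);d=s[:2]-p[:2];print("supply in pad",d@[np.cos(a),np.sin(a)],d@[-np.sin(a),np.cos(a)],s[2]-p[2])
E
```

```text
scene [89. 88. 83.] 0.84 3501
scene [163.  82.  17.] 0.58 2102
capacitor [(array([ 0.432, -0.029,  0.018]), 0.62)]
heat_sink [(array([0.74 , 0.002, 0.013]), 0.86)]
toroid [(array([ 0.571, -0.246,  0.008]), 0.61)]
side [93. 96. 90.] 0.78 2941
side [169.  78.  20.] 0.56 2702
capacitor [(array([ 0.416, -0.041,  0.018]), 0.6)]
heat_sink [(array([0.75 , 0.013, 0.013]), 0.91), (array([0.553, 0.171, 0.013]), 0.34)]
toroid [(array([ 0.574, -0.239,  0.008]), 0.79)]
sup [ 5.53616979e-01  6.44473186e-02 -9.20967779e+01] 0.0884724457360615
orange [  0.69910333   0.16522017 -82.56832418] 0.18764977690863865
pad [ 5.57873317e-01 -1.54761362e-02 -8.49714121e+01] 0.1624984288282426
supply in pad -0.07998891635851597 0.0027655573452362928 -7.125365774918464
```

View pics/fit.png

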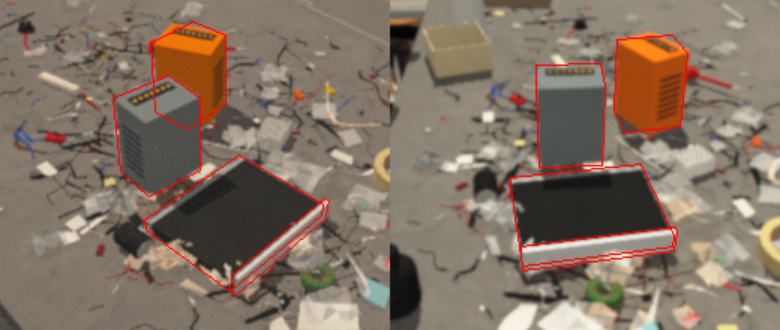

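The fits match the picture: the supply is 42 mm short of the edge and 7° off. I'll push with the tool tilted 45° so the body clears the case, with the two fingertips half open and square to the pad.

```bash
cat >> h.py <<'E'
PADP=np.array([0.5579,-0.0155]); PA=np.radians(-85.0)
def rt(s=45,a=PA):
    px=np.array([np.cos(a),np.sin(a),0]); y=np.array([-np.sin(a),np.cos(a),0]); y=y if y[0]>0 else -y
    z=px*np.sin(np.radians(s))-np.array([0,0,1])*np.cos(np.radians(s)); return np.c_[np.cross(y,z),y,z]
def go(pos,Rt):
    o=env.get_obs(); Rc=R.from_euler('xyz',o["tool_rot"],degrees=True).as_matrix()
    sh=Rc.T@(np.array(pos)-o["tool_pos"])/.2
    tr=R.from_matrix(Rc.T@Rt).as_rotvec()/1.5
    print(sh.round(3),tr.round(3),"t",o["time_s"],"p",o["tool_pos"].round(4),"q",o["qpos"].round(0),"F",o["force"].round(1))
E
python3 -c "
from h import *
go([.36,.46,.26],rt(0)); go([.54,.24,.26],rt(0))"
```

```text
[-1.027 -0.516 -0.187] [0.    0.    0.786] t 1.2 p [0.1951 0.62   0.2226] q [-72.  18.  -4.  83.   1.  79.  -3.] F [-0.3 -0.9 -0.9]
[-2.215 -1.295 -0.187] [0.    0.    0.786] t 1.2 p [0.1951 0.62   0.2226] q [-72.  18.  -4.  83.   1.  79.  -3.] F [-0.3 -0.9 -0.9]
```

Call:
apply_moves(moves=[[-0.25,-0.12,-0.1,0,0,0.1,0.5],[-0.5,-0.25,-0.19,0,0,0.2,0.5],[-0.75,-0.38,-0.19,0,0,0.3,0.5],[-1,-0.5,-0.19,0,0,0.4,0.5],[-1,-0.5,-0.19,0,0,0.5,0.5],[-1,-0.5,-0.19,0,0,0.6,0.5],[-1,-0.5,-0.19,0,0,0.7,0.5],[-1,-0.5,-0.19,0,0,0.786,0.5],[-1,-0.5,-0.19,0,0,0.786,0.5]])

```text
time_s: 2.1
tool_pos: [0.3559, 0.4646, 0.2607]
tool_rot: [180.0, -0.0, 95.0]
force: [0.1, -0.2, -0.2]
grip_width: 0.0434
grasp_force: 0.0
```

```bash
python3 -c "
from h import *
go([.54,.28,.26],rt(0)); go([.54,.28,.26],rt(45))"
```

```text
[-0.999  0.837  0.003] [ 0. -0. -0.] t 2.1 p [0.3559 0.4646 0.2607] q [-63.   9.   9.  90.  -2.  81. -49.] F [ 0.1 -0.2 -0.2]
[-0.999  0.837  0.003] [-0.    -0.524 -0.001] t 2.1 p [0.3559 0.4646 0.2607] q [-63.   9.   9.  90.  -2.  81. -49.] F [ 0.1 -0.2 -0.2]
```

Call:
apply_moves(moves=[[-0.25,0.2,0,0,0,0,0.5],[-0.5,0.42,0,0,0,0,0.5],[-0.75,0.63,0,0,0,0,0.5],[-1,0.84,0,0,0,0,0.5],[-1,0.84,0,0,-0.1,0,0.5],[-1,0.84,0,0,-0.2,0,0.5],[-1,0.84,0,0,-0.3,0,0.5],[-1,0.84,0,0,-0.4,0,0.5],[-1,0.84,0,0,-0.524,0,0.5],[-1,0.84,0,0,-0.524,0,0.5],[-1,0.84,0,0,-0.524,0,0.5]])

```text
time_s: 3.2
tool_pos: [0.5398, 0.2813, 0.2583]
tool_rot: [-179.6, 45.1, 95.5]
force: [0.3, -0.4, 0.0]
grip_width: 0.0436
grasp_force: 0.0
```

```bash
python3 -c "
from h import *
go([.54,.22,.1],rt(45)); go([.54,.135,.02],rt(45))"
```

```text
[ 0.345 -0.023  0.775] [-0.     0.001  0.004] t 3.2 p [0.5398 0.2813 0.2583] q [-61.  33.  20.  72.  25. 104. -36.] F [ 0.3 -0.4  0. ]
[ 0.33  -0.06   1.357] [-0.     0.001  0.004] t 3.2 p [0.5398 0.2813 0.2583] q [-61.  33.  20.  72.  25. 104. -36.] F [ 0.3 -0.4  0. ]
```

Call:
apply_moves(moves=[[0.17,-0.01,0.2,0,0,0,0.5],[0.33,-0.03,0.4,0,0,0,0.5],[0.33,-0.04,0.6,0,0,0,0.5],[0.33,-0.05,0.8,0,0,0,0.5],[0.33,-0.05,0.95,0,0,0,0.5],[0.33,-0.05,0.95,0,0,0,0.5]])

```text
time_s: 3.8
tool_pos: [0.5381, 0.1848, 0.0797]
tool_rot: [-179.9, 45.1, 94.6]
force: [-0.2, -0.3, 0.8]
grip_width: 0.0439
grasp_force: 0.0
```

Run:
```python
from h import *
go([.54,.135,.02],rt(45))
im=viewer.read_camera("side"); a=im[80:300,150:430]
b=viewer.read_camera("scene")[80:300,120:400]
cv2.imwrite("pics/pre.png",cv2.resize(np.hstack([a,b]),(790,310))[:,:,::-1])
```

```text
[ 0.036 -0.01   0.387] [-0.005  0.001 -0.003] t 3.8 p [0.5381 0.1848 0.0797] q [-58.  36.  20.  92.  25.  83. -43.] F [-0.2 -0.3  0.8]
```

View pics/pre.png

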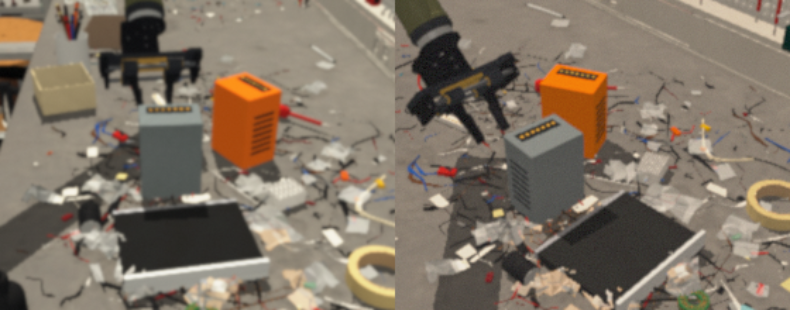

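Call:
apply_moves(moves=[[0.05,-0.01,0.1,0,0,0,0.5],[0.05,-0.01,0.2,0,0,0,0.5],[0.05,-0.01,0.3,0,0,0,0.5],[0.05,-0.01,0.4,0,0,0,0.5],[0.05,-0.01,0.4,0,0,0,0.5]])

```text
time_s: 4.4
tool_pos: [0.541, 0.1411, 0.0167]
tool_rot: [180.0, 45.0, 94.8]
force: [-0.3, -1.1, 0.0]
grip_width: 0.0432
grasp_force: 0.0
```

```bash
python3 -c "
from h import *
go([.544,.075,.016],rt(45));go([.545,.066,.016],rt(45))"
```

```text
[-0.231 -0.013  0.236] [-0.001  0.    -0.001] t 4.4 p [0.541  0.1411 0.0167] q [-56.  38.  20.  97.  26.  75. -45.] F [-0.3 -1.1  0. ]
[-0.263 -0.012  0.268] [-0.001  0.    -0.001] t 4.4 p [0.541  0.1411 0.0167] q [-56.  38.  20.  97.  26.  75. -45.] F [-0.3 -1.1  0. ]
```

Call:
apply_moves(moves=[[-0.03,0,0.03,0,0,0,0.5],[-0.06,0,0.06,0,0,0,0.5],[-0.09,0,0.09,0,0,0,0.5],[-0.11,0,0.11,0,0,0,0.5],[-0.13,0,0.13,0,0,0,0.5],[-0.15,-0.01,0.15,0,0,0,0.5],[-0.17,-0.01,0.17,0,0,0,0.5],[-0.19,-0.01,0.19,0,0,0,0.5],[-0.21,-0.01,0.21,0,0,0,0.5],[-0.225,-0.01,0.225,0,0,0,0.5],[-0.225,-0.01,0.225,0,0,0,0.5]])

```text
time_s: 5.5
tool_pos: [0.545, 0.0801, 0.0163]
tool_rot: [179.9, 44.9, 95.0]
force: [1.3, 4.2, 1.9]
grip_width: 0.0431
grasp_force: 1.9
```

```bash
cat > look.py <<'E'
from h import *
import sys
go([.545,.066,.016],rt(45))
S={}
ims={}
for n in ("side","scene"):
    im=viewer.read_camera(n);ims[n]=im
    for d in masks_of(n,"supply"):
        px=im[d["pixels"]].mean(0)
        if d["conf"]>.4 and px[0]<px[2]*1.6 and n not in S: S[n]=d["pixels"].astype(float)
s,f=fit(S,SUP,[.555,.03,-88]); d=s[:2]-PADP; print(list(S),s,f,"pad",d@[np.cos(PA),np.sin(PA)],d@[-np.sin(PA),np.cos(PA)],s[2]-np.degrees(PA))
cv2.imwrite(f"pics/{sys.argv[1]}.png",cv2.resize(np.hstack([ims["side"][80:300,150:430],ims["scene"][80:300,120:400]]),(790,310))[:,:,::-1])
E
python3 look.py p1
```

```text
[-0.049 -0.006  0.051] [ 0.002 -0.001 -0.   ] t 5.5 p [0.545  0.0801 0.0163] q [-53.  35.  22. 102.  28.  70. -43.] F [1.3 4.2 1.9]
['side', 'scene'] [ 5.58796615e-01  3.54048527e-02 -8.70279475e+01] 0.16734426626236798 pad -0.05063299924765051 0.005329852980124399 -2.0279475481037537
```

Call:
apply_moves(moves=[[-0.015,0,0.015,0,0,0,0.5],[-0.03,0,0.03,0,0,0,0.5],[-0.045,0,0.045,0,0,0,0.5],[-0.055,0,0.055,0,0,0,0.5],[-0.055,0,0.055,0,0,0,0.5]])

```text
time_s: 6.2
tool_pos: [0.5461, 0.0664, 0.0161]
tool_rot: [179.9, 44.8, 95.1]
force: [-1.4, 10.3, 4.3]
grip_width: 0.0431
grasp_force: 4.7
```

```bash
python3 look.py p2
```

```text
[-0.001 -0.006  0.002] [ 0.002 -0.002  0.   ] t 6.2 p [0.5461 0.0664 0.0161] q [-53.  35.  23. 103.  29.  69. -43.] F [-1.4 10.3  4.3]
['side', 'scene'] [ 5.59295610e-01  2.10800226e-02 -8.57259134e+01] 0.25049148865313875 pad -0.036319189131798456 0.004578458561787462 -0.7259134467525712
```

View pics/p2.png

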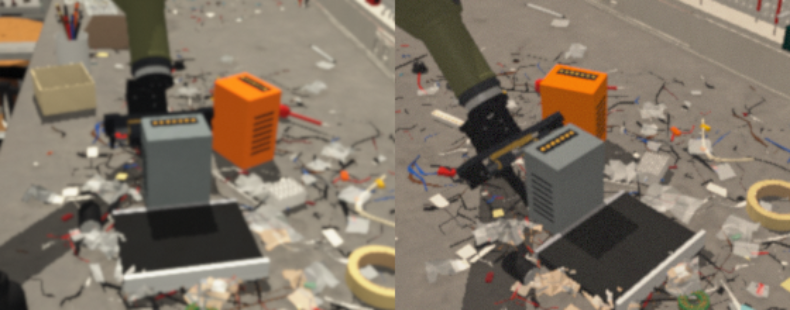

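The case is against the edge, with the force risen to 10 N. Next I'll back off, raise the tool and push at 105 mm.

```bash
python3 -c "
from h import *
go([.545,.09,.016],rt(45));go([.55,.095,.105],rt(45));go([.552,.07,.105],rt(45));go([.557,.02,.105],rt(45))"
```

```text
[ 0.084  0.005 -0.083] [ 0.002 -0.002  0.001] t 6.4 p [0.5461 0.0665 0.0161] q [-53.  35.  23. 103.  29.  69. -43.] F [0.  9.4 4.3]
[-0.214  0.033 -0.414] [ 0.002 -0.002  0.001] t 6.4 p [0.5461 0.0665 0.0161] q [-53.  35.  23. 103.  29.  69. -43.] F [0.  9.4 4.3]
[-0.303  0.032 -0.326] [ 0.002 -0.002  0.001] t 6.4 p [0.5461 0.0665 0.0161] q [-53.  35.  23. 103.  29.  69. -43.] F [0.  9.4 4.3]
[-0.481  0.034 -0.149] [ 0.002 -0.002  0.001] t 6.4 p [0.5461 0.0665 0.0161] q [-53.  35.  23. 103.  29.  69. -43.] F [0.  9.4 4.3]
```

Call:
apply_moves(moves=[[0.05,0,-0.05,0,0,0,0.5],[0.1,0.01,-0.1,0,0,0,0.5],[-0.03,0.02,-0.25,0,0,0,0.5],[-0.21,0.03,-0.41,0,0,0,0.5],[-0.21,0.03,-0.41,0,0,0,0.5],[-0.26,0.03,-0.37,0,0,0,0.5],[-0.3,0.03,-0.33,0,0,0,0.5],[-0.32,0.03,-0.31,0,0,0,0.5],[-0.34,0.03,-0.29,0,0,0,0.5],[-0.36,0.03,-0.27,0,0,0,0.5],[-0.36,0.03,-0.27,0,0,0,0.5]])

```text
time_s: 7.5
tool_pos: [0.5528, 0.0508, 0.1051]
tool_rot: [180.0, 45.0, 95.0]
force: [-0.6, 4.1, 3.6]
grip_width: 0.0435
grasp_force: 2.6
```

```bash
python3 look.py p3; python3 -c "
from h import *
go([.557,.02,.105],rt(45));go([.559,.0,.105],rt(45));go([.559,-.01,.105],rt(45))"
```

```text
[ 0.371 -0.033  0.259] [0.    0.001 0.   ] t 7.5 p [0.5528 0.0508 0.1051] q [-53.  27.  24. 102.  31.  76. -38.] F [-0.6  4.1  3.6]
['side', 'scene'] [ 5.62239143e-01  1.81768608e-02 -8.34743811e+01] 0.3524135920368503 pad -0.033170528947903566 0.00725776351429613 1.5256188797545178
[-0.111  0.008  0.111] [0. 0. 0.] t 7.7 p [0.5527 0.0512 0.1049] q [-53.  27.  24. 102.  31.  76. -38.] F [0.5 4.  4.6]
[-0.182  0.009  0.182] [0. 0. 0.] t 7.7 p [0.5527 0.0512 0.1049] q [-53.  27.  24. 102.  31.  76. -38.] F [0.5 4.  4.6]
[-0.218  0.004  0.217] [0. 0. 0.] t 7.7 p [0.5527 0.0512 0.1049] q [-53.  27.  24. 102.  31.  76. -38.] F [0.5 4.  4.6]
```

View pics/p3.png

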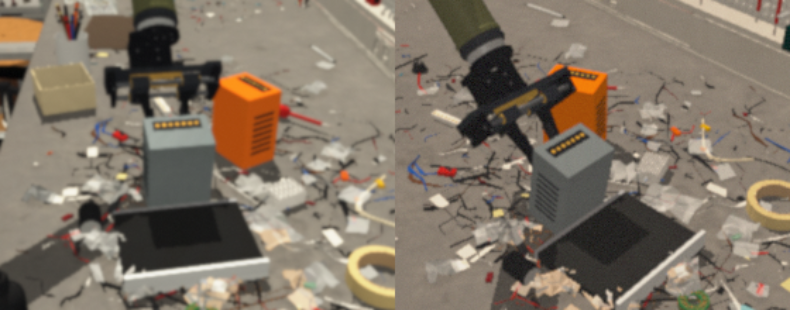

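The case is tilting slightly about the edge at 4 N, so I'll keep pushing level.

Call:
apply_moves(moves=[[-0.02,0,0.02,0,0,0,0.5],[-0.04,0,0.04,0,0,0,0.5],[-0.06,0,0.06,0,0,0,0.5],[-0.08,0,0.08,0,0,0,0.5],[-0.1,0,0.1,0,0,0,0.5],[-0.12,0,0.12,0,0,0,0.5],[-0.14,0,0.14,0,0,0,0.5],[-0.14,0,0.14,0,0,0,0.5]])

```text
time_s: 8.5
tool_pos: [0.5554, 0.0093, 0.1053]
tool_rot: [-179.9, 45.1, 94.9]
force: [-0.2, -0.2, -0.6]
grip_width: 0.0436
grasp_force: 0.0
```

```bash
python3 look.py p4
```

```text
[ 0.519 -0.028  0.112] [-0.002  0.001 -0.001] t 8.5 p [0.5554 0.0093 0.1053] q [-51.  26.  26. 104.  32.  73. -36.] F [-0.2 -0.2 -0.6]
['side', 'scene'] [ 5.64365738e-01 -3.08929491e-02 -8.55399011e+01] 1.1833266700185086 pad 0.01589790053571934 0.005099550470598577 -0.5399010700250813
```

View pics/p4.png

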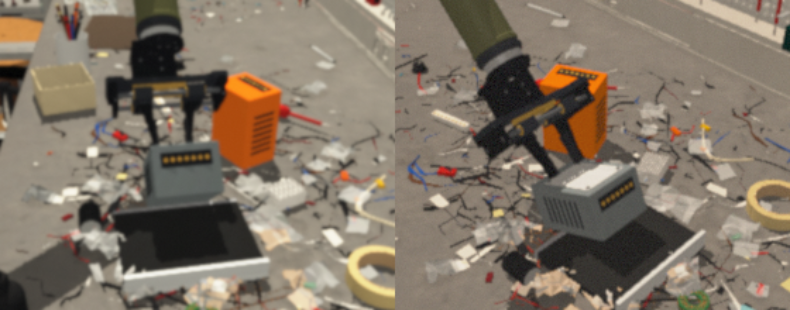

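It has gone past balance and is falling with no contact force. I'll withdraw the tool along its axis and check.

Call:
apply_moves(moves=[[0,0,-0.1,0,0,0,0.5],[0,0,-0.25,0,0,0,0.5],[0,0,-0.45,0,0,0,0.5],[0,0,-0.6,0,0,0,0.5],[0,0,-0.6,0,0,0,0.5],[0,0,-0.6,0,0,0,0.5]])

```text
time_s: 9.3
tool_pos: [0.5484, 0.0962, 0.1894]
tool_rot: [-180.0, 45.0, 95.1]
force: [-0.3, -0.2, -0.2]
grip_width: 0.0433
grasp_force: 0.0
```

```bash
sed -i 's/fit(S,SUP,\[.555,.03,-88\])/fit(S,[box(-.07,.07,-.05,.05,.02,.096)],[.555,-.04,-85])/' look.py; python3 look.py p5
```

```text
[ 0.508 -0.03   0.718] [-0.  0.  0.] t 9.3 p [0.5484 0.0962 0.1894] q [-55.  23.  24.  96.  30.  86. -35.] F [-0.3 -0.2 -0.2]
['side', 'scene'] [ 5.65502464e-01 -4.43103562e-02 -8.44997923e+01] 0.11306767782263119 pad 0.02936332250713708 0.005062546603157237 0.5002077406786611
```

View pics/p5.png

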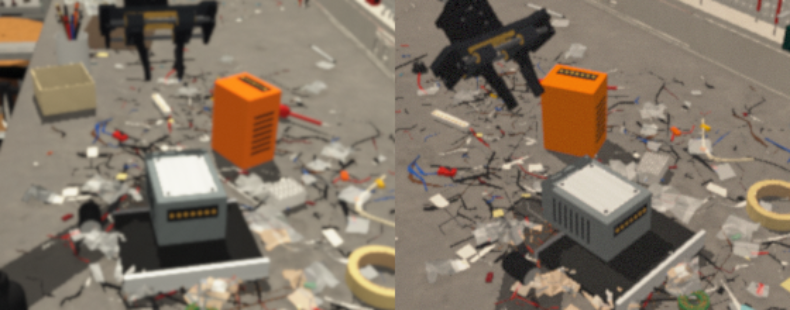

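The case lies flat with its cover plate up (left view, near 185,175). Its middle is about 29 mm past the edge and it is square to the pad. The gripper is clear.

```bash
python3 -c "
from h import *
print(env.sign_off())"
```

```text
the job is handed in; nothing more can be done
None
```

The supply lies flat on the service pad with its cover plate up, about 29 mm past the front edge and within 1° of square; the arm never went near the capacitor, heat sink or toroid, and the job is handed in (no verdict was returned).

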